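# Lay out a donor kit in its parts nests

### The arm

A 6-joint arm with a two-finger parallel gripper is mounted at the origin on a cart in front of the work surface, level with it; the furniture and walls round the work are solid. World frame = base frame: x ahead of the robot, y to its left, z up, the work surface at z = 0. Lengths are in m, angles in rad, forces in N, time in s.
With the tool pointing down it reaches from about 0.35 to 0.775 m from the base axis. Payload 7.3 kg.
Tool frame: the origin (TCP) lies at the centre of the arm's flange, where the gripper is bolted on; the fingertips stand 178 mm ahead of it and the grasp point (between the pads) lies 159 mm ahead of it (tip_extent is the distance from the TCP to the fingertips, in m); z points along the fingers, y is the line along which they close (so a half turn about z gives the same grasp; the last joint's range is limited). The gripper opens to 92 mm and grips with 3 to 60 N. Pads are 19 mm wide; open, the fingers measure 130 mm over their backs; the gripper's body (75 mm by 190 mm) begins 47 mm behind the grasp point.
Start: joints at [-1.429, 0.342, 1.524, -0, 1.275, -0.146], TCP at [0.149, -0.503, 0.405] pointing down, gripper open.
Joint ranges: [-2.53, 2.53], [-0.77, 2.02], [0.04, 2.7], [-1, 4.14], [0.28, 2.66], [-3.11, 3.11]. Speed limits (rad/s): [2.57, 2.57, 3.14, 3.14, 3.14, 3.14].

### API

Orientations are given as [roll, pitch, yaw] about the fixed x, y, z axes, in that order (R = Rz(yaw) Ry(pitch) Rx(roll)).
In Python, from cell import * gives the robot as it stands.
- The arm moves only by the tool arm_command, never from a script. Its arguments are lists of equal length, an entry for each row: "xyz": the shift along the world's x, y, z in mm, a list of three; "spin": the turn about the world's z in degrees. In form: {"xyz": [[tx, ty, tz], ...], "spin": [spin, ...]}. A call has 1 to 20 rows; each row shifts and turns the commanded pose from where the row before left it; what a row does not reach is not made up. A row lasts 1/10 s, in which the tool goes at most 50 mm and 8.59 degrees, less where a joint would pass 70% of its speed; a pose out of reach is approached as far as the arm can. A call with a gripper value outside its range is refused whole. "jaw" is the opening, from -1 (shut) to 1 (fully open), set as the call begins (left out, the last holds). The fingers move at their own pace and stop on an object; "squeeze" is the grip in N (left out, the last holds). Time passes only in rows, so rows that do not move let the fingers close. It gives the time, the measured TCP pose, the force, the opening and the grip force at its end, in the units of the state.
- observe(): the state, without advancing time (a new reading comes with each control period).
- read_camera(name): name is "side" or "top" or "wrist"; returns a dict with "img" (384x512x3 uint8, red, green, blue), "depth" (384x512 float32, m along the optical axis (not along the pixel's ray), 0 where there is no reading), "fx", "fy", "cx", "cy" (pixels), "dist_coeffs" ([k1, k2, p1, p2, k3] as OpenCV has them; the pictures are not rectified), "world_from_camera" (4x4, takes a point from camera to world coordinates). Camera axes: x right, y up, looking along -z (the intrinsics and any distortion apply to the point x, -y, -z); pixel columns grow to the right and rows downward; lengths in m; the calibration is good to about 2 mm. A picture is of the moment at which its call begins.
- hand_in(): hands the job in; it is judged then, once.
The state is a dict: "time": time; "qpos": joint angles; "qvel": joint speeds; "joint_efforts": joint torques, N m; "tool_pos": TCP position; "tool_rot": TCP orientation; "contact_force": force on the tool from outside, world axes, zero at the start; "torque": the same for the moment, N m; "opening": finger opening in m; "grip_force": force on a finger pad.
Only numpy, scipy, OpenCV 4.12 (cv2) and the standard library are available. Lean on these libraries where they do the work, as an engineer would, in place of code of your own. Each camera call takes 0.05 s, during which the arm holds its last target. There are 200 camera calls.

### The job

Lay out the donor parts for a drive repair: put the circuit board, the dish of spare heads, the aluminium clamp disc and the steel magnet each into the parts nest whose dark pad has its shape and size, lying flat on the pad between the guides, and let go. Keep the dish level on the way so the heads stay in it, and leave the opened drive and the black rubber ring where they are.

Things in the scene. Friction and masses are not known exactly. Their poses are not given: they have to be found in the camera images.
- board: Green circuit board of a disk drive with a long black connector along one long side, 61 x 98 x 10 mm, loose, 45 g, lying flat, connector side up. Origin: centre of its underside; x is across the short side (grasp there, 57 to 61 mm), y along the length, z up. The board is 7 mm thick, the connector strip (at +x) 10 mm.
- dish: Clear round open dish with a few tiny spare heads fixed on its floor, 61 mm in diameter, 13 mm high, loose, 40 g. Origin: centre of its underside, z up. Grasp across the outside of the rim in any direction.
- disc: Bare aluminium platter clamp: a disc with a scalloped edge, a hole in the middle and small screw holes around it, 47 mm in diameter, 10 mm high, loose, 50 g. Origin: centre of its underside, z up. Grasp across its edge in any direction.
- magnet: Bare steel magnet of a drive's head motor: a narrow steel plate 20 x 46 mm, 4 mm thick, with a curved magnet on top of it, 9 mm high in all, loose, 60 g. Origin: centre of its underside; x is across the 20 mm side (grasp there), y along the 46 mm length, z up.
- nest_board: Largest nest, for the board: fixed grey plate 89 x 126 x 6 mm, dark pad 61 x 98 mm. At the four corners grey guides, 9 mm above the pad, lean out 20 deg; play 3.5 mm a side at the pad, 7 mm at the top. Middle 75 mm of the long sides open for fingers. Origin: centre of its underside on the bench, z up. Seated part: underside at z 7 mm, origin over this one, length along y, either end first.
- nest_dish: Larger round nest, for the dish: fixed grey plate 89 x 89 x 6 mm, round dark pad 61 mm across. In arcs on its +y and -y sides grey guides, 9 mm above the pad, lean out 20 deg; play 3.5 mm a side at the pad, 7 mm at the top. Open to +x and -x for fingers (54 mm gap). Origin: centre of its underside on the bench, z up. Seated part: underside at z 7 mm, origin over this one.
- nest_disc: Smaller round nest, for the disc: fixed grey plate 75 x 75 x 6 mm, round dark pad 47 mm across. In arcs on its +y and -y sides grey guides, 9 mm above the pad, lean out 20 deg; play 3.5 mm a side at the pad, 7 mm at the top. Open to +x and -x for fingers (42 mm gap). Origin: centre of its underside on the bench, z up. Seated part: underside at z 7 mm, origin over this one.
- nest_magnet: Narrow nest, for the magnet: fixed grey plate 48 x 74 x 6 mm, dark pad 20 x 46 mm. At ends and corners grey guides, 9 mm above the pad, lean out 20 deg; play 3.5 mm a side at the pad, 7 mm at the top. Middle 41 mm of the long sides open for fingers. Origin: centre of its underside on the bench, z up. Seated part: underside at z 7 mm, origin over this one, length along y, either end first.
- open_drive: Opened 3.5 inch disk drive, black frame with a bare shiny platter, 108 x 147 x 26 mm, loose, its length pointing away from the robot (origin: centre of its underside, y along the length). To be left alone.
- rubber_ring: Black rubber eyepiece ring, 41 mm in diameter, 11 mm high, loose (origin: centre of its underside). Does not belong to the kit; to be left alone.

How it is judged:
At the end, for the whole second after the job is handed in: Board, dish, disc and magnet each lie flat (within 0.12 rad) and at rest on the pad of their own nest: centre within 10 mm of the nest's centre, underside not more than 4 mm above the pad; board and magnet lengthwise along their nests within 0.25 rad, either end first (horizontal distance between board and nest_board below 0.01 m and z of board in the frame of nest_board between 0.004 and 0.011 m and angle between each of board, dish, disc, magnet's own z axis and vertical below 0.12 rad and linear speed of each of board, dish, disc, magnet below 0.02 m/s and horizontal distance between dish and nest_dish below 0.01 m and z of dish in the frame of nest_dish between 0.004 and 0.011 m and horizontal distance between disc and nest_disc below 0.01 m and z of disc in the frame of nest_disc between 0.004 and 0.011 m and horizontal distance between magnet and nest_magnet below 0.01 m and z of magnet in the frame of nest_magnet between 0.004 and 0.011 m and angle between the y axis of board and the y axis of nest_board, either way round below 0.25 rad and angle between the y axis of magnet and the y axis of nest_magnet, either way round below 0.25 rad); the robot touches nothing.
It fails at once if the opened drive is shifted by more than 10 mm (distance of open_drive from where it was at the start of the episode above 0.01 m).
It fails at once if the rubber ring is shifted by more than 15 mm (distance of rubber_ring from where it was at the start of the episode above 0.015 m).
It fails at once if the dish is tipped by more than 0.6 rad (angle between dish's own z axis and vertical above 0.6 rad).
It also fails if it takes over 102 s, if anything falls off the work surface, if the arm or the gripper's body presses on something with over 40 N, if the wrist force passes 120 N, or if a joint passes its speed limit or range.

## Working session

There is one attempt and no reset: what is moved stays moved. The work goes in short steps, Python scripts to look and compute and a tool call to move; the robot and the scene stay as the last step left them, time stands still between calls to the robot, and variables do not carry over. Pictures are saved under pics/ and viewed, at most 14 in all, crops included, and the job is handed in when it is done.

Besides the shell and the picture viewer there is one more tool, called after "Call:" in YAML: its name, and indented under it one key for each argument. arm_command: Moves the arm, as the interface text tells. Its arguments: {"type":"object","properties":{"xyz":{"type":"array","items":{"type":"array","items":{"type":"number"}}},"spin":{"type":"array","items":{"type":"number"}},"jaw":{"type":"number"},"squeeze":{"type":"number"}},"required":["xyz","spin"]}

```bash
mkdir -p pics
cat > h.py <<'E'
from cell import *
import numpy as np, cv2
def shot(name,fn=None):
    c=read_camera(name)
    if fn: cv2.imwrite(f'pics/{fn}.png',c['img'][:,:,::-1])
    np.savez(f'{name}.npz',**c); return c
def K(c): return np.array([[c['fx'],0,c['cx']],[0,c['fy'],c['cy']],[0,0,1.]])
def ray(c,uv):
    p=cv2.undistortPoints(np.array(uv,float).reshape(-1,1,2),K(c),np.array(c['dist_coeffs'],float))[:,0]
    d=np.c_[p[:,0],-p[:,1],-np.ones(len(p))]; T=np.array(c['world_from_camera'])
    return T[:3,3],d@T[:3,:3].T
def plane(c,uv,z):
    o,d=ray(c,uv); return o+d*((z-o[2])/d[:,2])[:,None]
def cloud(c):
    h,w=c['depth'].shape; u,v=np.meshgrid(np.arange(w),np.arange(h))
    o,d=ray(c,np.c_[u.ravel(),v.ravel()]); P=o+d*c['depth'].ravel()[:,None]
    return P.reshape(h,w,3)
E
python3 - <<'E'
from h import *
t=shot('top','top0'); s=shot('side','side0')
for c in (t,s): print(c['world_from_camera'],c['fx'],c['dist_coeffs'],(c['depth']>0).mean())
print(observe())
E
```

```text
[[-1.87358609e-02  9.90791920e-01 -1.34090783e-01  3.72572294e-01]
 [-9.99824227e-01 -1.86597620e-02  1.82433280e-03 -1.44205817e-02]
 [-6.94567889e-04  1.34101394e-01  9.90967373e-01  1.32240245e+00]
 [ 0.00000000e+00  0.00000000e+00  0.00000000e+00  1.00000000e+00]] 481.2141221079635 [-0.17155922  0.          0.          0.          0.        ] 0.9961954752604166
[[-0.99435059  0.05120142 -0.0929802   0.41634593]
 [-0.10603341 -0.51941277  0.84791939  1.17939053]
 [-0.00488043  0.85298815  0.52190746  0.77249281]
 [ 0.          0.          0.          1.        ]] 494.61179651150877 [-0.03034291  0.          0.          0.          0.        ] 0.9960479736328125
{'time': 0.1, 'qpos': array([-1.42901341e+00,  3.42654183e-01,  1.52487958e+00,  2.44685845e-05,
        1.27539620e+00, -1.46008648e-01]), 'qvel': array([-0.00083242, -0.00154057, -0.00257549, -0.00101693, -0.00063716,
       -0.00134327]), 'joint_efforts': array([ 8.19493707e-04, -4.32004774e+01, -2.44694763e+01,  7.18625123e-02,
        5.25937497e-02, -3.10241808e-05]), 'tool_pos': array([ 0.14901848, -0.50329568,  0.40412834]), 'tool_rot': array([-3.14027298e+00, -2.17714903e-04,  2.87784281e-01]), 'contact_force': array([-0.09150578,  0.69551525,  0.44648503]), 'torque': array([-3.72617346e-02, -7.34985742e-05, -2.73663934e-02]), 'grip_force': 0.0, 'opening': 0.09213995938117857}
```

View pics/top0.png

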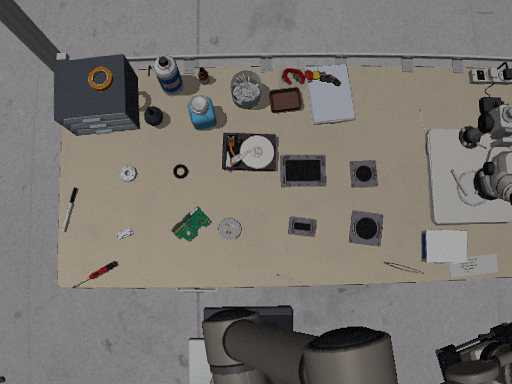

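View pics/side0.png

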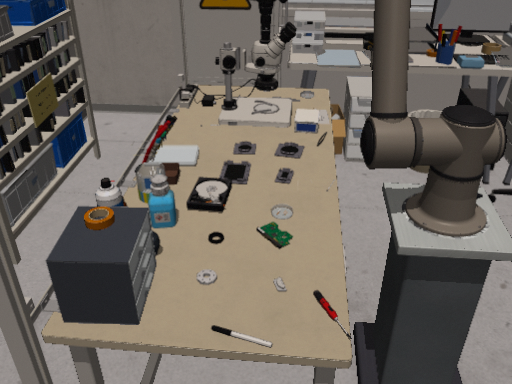

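Top view: the magnet is at (125,234), disc (128,173), ring (180,171), board (191,224) and dish (230,229). The board nest is at (303,170), magnet nest (302,227), disc nest (364,174) and dish nest (366,228). The side view agrees with this layout.

Run:
```python
from h import *
c=dict(np.load('top.npz'))
px=dict(magnet=(125,234),disc=(128,173),ring=(180,171),board=(191,224),dish=(230,229),nb=(303,170),nm=(302,227),nd=(364,174),nD=(366,228),drive=(250,152))
P=cloud(c)
for k,(u,v) in px.items():
    w=plane(c,[(u,v)],0.008)[0]; print(k,w.round(3),'r',np.hypot(*w[:2]).round(3),'depthz',P[v-1:v+2,u-1:u+2,2].mean().round(4))
shot('wrist','w0'); w=dict(np.load('wrist.npz')); print(w['world_from_camera'].round(3),w['fx'],w['dist_coeffs'])
im=c['img'][130:290,50:400]; cv2.imwrite('pics/top0c.png',cv2.resize(im,None,fx=2.28,fy=2.28,interpolation=cv2.INTER_CUBIC)[:,:,::-1])
```

```text
magnet [0.437 0.329 0.008] r 0.547 depthz 0.009
disc [0.608 0.323 0.008] r 0.688 depthz 0.0007
ring [0.61  0.175 0.008] r 0.635 depthz 0.148
board [0.462 0.145 0.008] r 0.484 depthz 0.0067
dish [0.447 0.038 0.008] r 0.448 depthz 0.002
nb [ 0.607 -0.167  0.008] r 0.629 depthz 0.0063
nm [ 0.448 -0.159  0.008] r 0.476 depthz 0.1538
nd [ 0.592 -0.338  0.008] r 0.682 depthz 0.007
nD [ 0.441 -0.336  0.008] r 0.555 depthz 0.007
drive [ 0.66  -0.02   0.008] r 0.661 depthz 0.0175
[[ 0.285  0.919  0.271  0.223]
 [-0.959  0.273  0.079 -0.481]
 [-0.002 -0.282  0.959  0.382]
 [ 0.     0.     0.     1.   ]] 270.47774468270103 [-0.0312466  0.         0.         0.         0.       ]
```

View pics/top0c.png

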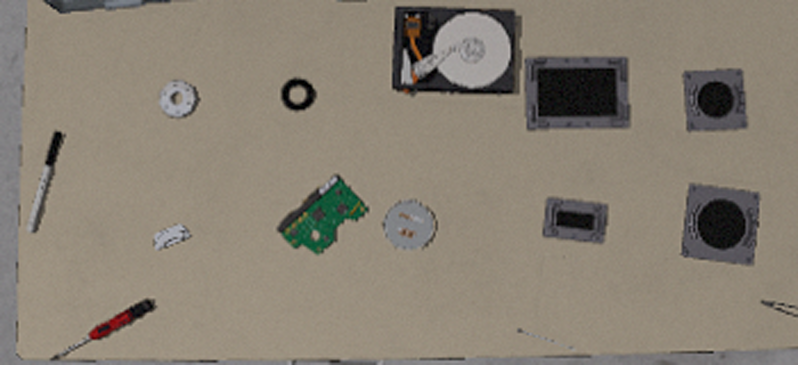

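The crop shows the round nests' guides at image left and right, so they open along world ±x. The board and magnet nests lie lengthwise along world y. Next I fly the wrist camera over the nests.

Call:
arm_command:
  xyz:
    - [29,20,0]
    - [29,20,0]
    - [29,20,0]
    - [29,20,0]
    - [29,20,0]
    - [29,20,0]
    - [29,20,0]
    - [29,20,0]
    - [29,20,0]
    - [29,20,0]
    - [29,20,0]
    - [29,20,0]
    - [0,0,0]
    - [0,0,0]
    - [0,0,0]
  spin: [6.1,6.1,6.1,6.1,6.1,6.1,6.1,6.1,6.1,6.1,6.1,6.1,0,0,0]

```text
time: 1.65
tool_pos: [0.4964, -0.2639, 0.4045]
tool_rot: [-3.141, -0.0, 1.564]
contact_force: [0.1, 0.8, -0.3]
opening: 0.092
grip_force: 0.0
```

Run:
```python
from h import *
shot('wrist','w1');shot('top'); o=observe(); print(o['tool_pos'],o['tool_rot'])
```

```text
[ 0.49625711 -0.26415468  0.40475228] [-3.14135200e+00  2.78157896e-05  1.56332561e+00]
```

View pics/w1.png

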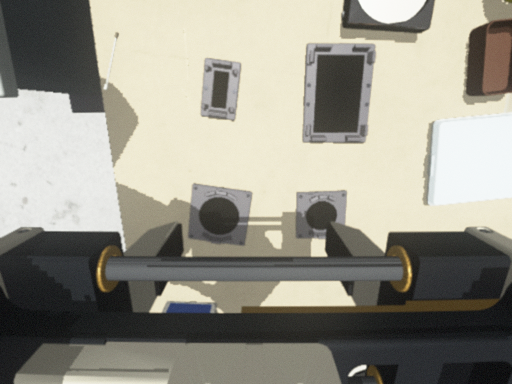

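Wrist view: magnet nest at (220,89), board nest (339,93), dish nest (219,215) and disc nest (320,214). All are fully visible. I measure the pads here and, in the top view, the pads and parts.

```bash
cat > m.py <<'E'
from h import *
def meas(c,mask,uv,z):
    n,l,st,ce=cv2.connectedComponentsWithStats(mask.astype(np.uint8)); u,v=uv
    best=min((i for i in range(1,n) if st[i,4]>25),key=lambda i:np.hypot(*(ce[i]-uv)))
    cs,_=cv2.findContours((l==best).astype(np.uint8),cv2.RETR_EXTERNAL,cv2.CHAIN_APPROX_NONE)
    cn=max(cs,key=cv2.contourArea)[:,0]
    w=plane(c,cn,z)[:,:2]*1000
    (cx,cy),(a,b),ang=cv2.minAreaRect(w.astype(np.float32))
    if a>b: ang-=90;a,b=b,a   # ang: short side dir; long dir=ang+90
    (ex,ey),r=cv2.minEnclosingCircle(w.astype(np.float32))
    m=plane(c,[ce[best]],z)[0][:2]*1000
    return dict(area=int(st[best,4]),rect=(round(cx,1),round(cy,1)),size=(round(a,1),round(b,1)),shortdir=round((ang+90)%180-90,1),circ=(round(ex,1),round(ey,1),round(r,1)),mean=m.round(1).tolist())
E
python3 - <<'E'
from m import *
w=dict(np.load('wrist.npz')); t=dict(np.load('top.npz'))
for nm,c,px in (('wrist',w,dict(nm=(220,89),nb=(339,93),nD=(219,215),nd=(320,214))),('top',t,dict(nm=(302,227),nb=(303,170),nD=(366,228),nd=(364,174)))):
    mx=c['img'].max(2)
    for k,uv in px.items(): print(nm,k,'pad',meas(c,mx<62,uv,.007)); 
    hsv=cv2.cvtColor(c['img'],cv2.COLOR_RGB2HSV); pl=(hsv[...,1]<45)|(mx<62)
    pl&=(mx<150)
    for k,uv in px.items(): print(nm,k,'plate',meas(c,pl,uv,.006))
    for k,(u,v) in px.items(): print(k,c['img'][v,u],c['img'][v-30:v+31:6,u].tolist() if nm=='wrist' else '')
hsv=cv2.cvtColor(t['img'],cv2.COLOR_RGB2HSV)
g=(hsv[...,0]>40)&(hsv[...,0]<90)&(hsv[...,1]>80)
print(meas(t,g,(191,224),.007))
gr=(hsv[...,1]<55)&(hsv[...,2]>90)
for k,uv,z in (('magnet',(125,234),.006),('disc',(128,173),.01),('dish',(230,229),.013)): print(k,meas(t,gr,uv,z))
E
```

```text
wrist nm pad {'area': 1892, 'rect': (608.4, -158.0), 'size': (57.0, 81.9), 'shortdir': 0.2, 'circ': (617.0, -156.4, 42.6), 'mean': [612.9, -152.3]}
wrist nb pad {'area': 1892, 'rect': (608.4, -158.0), 'size': (57.0, 81.9), 'shortdir': 0.2, 'circ': (617.0, -156.4, 42.6), 'mean': [612.9, -152.3]}
wrist nD pad {'area': 719, 'rect': (441.7, -340.7), 'size': (43.3, 56.9), 'shortdir': 69.1, 'circ': (444.1, -335.2, 29.1), 'mean': [442.3, -341.6]}
wrist nd pad {'area': 605, 'rect': (608.9, -370.4), 'size': (30.4, 96.8), 'shortdir': 34.8, 'circ': (612.0, -368.2, 49.5), 'mean': [615.9, -375.1]}
wrist nm plate {'area': 462, 'rect': (452.8, -156.7), 'size': (20.7, 46.3), 'shortdir': -7.8, 'circ': (452.9, -156.5, 24.4), 'mean': [453.0, -156.3]}
wrist nb plate {'area': 3795, 'rect': (613.6, -170.2), 'size': (72.7, 111.5), 'shortdir': 0.2, 'circ': (613.3, -170.2, 65.0), 'mean': [610.3, -163.9]}
wrist nD plate {'area': 2416, 'rect': (443.1, -338.8), 'size': (87.6, 92.1), 'shortdir': 81.0, 'circ': (443.0, -347.6, 52.9), 'mean': [441.9, -344.2]}
wrist nd plate {'area': 140, 'rect': (579.8, -218.3), 's
[... 1910 characters left out ...]
(25.3, 127.5), 'shortdir': 0.9, 'circ': (761.8, -259.1, 63.9), 'mean': [748.5, -260.4]}
nm [18 21 20] 
nb [20 19 18] 
nD [19 20 24] 
nd [92 88 85] 
{'area': 451, 'rect': (455.8, 143.1), 'size': (49.6, 97.2), 'shortdir': 40.6, 'circ': (455.1, 142.8, 52.1), 'mean': [459.2, 141.1]}
magnet {'area': 47, 'rect': (609.3, 175.6), 'size': (16.9, 19.9), 'shortdir': -89.9, 'circ': (609.9, 175.8, 10.8), 'mean': [610.1, 175.7]}
disc {'area': 47, 'rect': (608.5, 175.1), 'size': (16.8, 19.9), 'shortdir': -89.9, 'circ': (609.1, 175.3, 10.8), 'mean': [609.4, 175.1]}
dish {'area': 147310, 'rect': (577.8, -49.3), 'size': (1175.4, 1629.5), 'shortdir': -0.7, 'circ': (604.2, -69.3, 973.1), 'mean': [575.2, -20.4]}
```

Run:
```python
from m import *
w=dict(np.load('wrist.npz')); t=dict(np.load('top.npz')); t['img']=cv2.imread('pics/top0.png')[:,:,::-1].copy()
for th in (80,90): 
  for k,uv in dict(nm=(220,89),nb=(339,93),nD=(219,215),nd=(320,214)).items(): print(th,'wrist',k,meas(w,w['img'].max(2)<th,uv,.007))
for k,uv in dict(nm=(302,227),nb=(303,170),nD=(366,228),nd=(364,174)).items(): print('top',k,meas(t,t['img'].max(2)<62,uv,.007))
im=t['img']; hsv=cv2.cvtColor(im,cv2.COLOR_RGB2HSV)
# parts by difference to bench colour (Lab)
lab=cv2.cvtColor(im,cv2.COLOR_RGB2LAB).astype(int)
print([ (k,lab[v,u],lab[v+12,u+14]) for k,(u,v) in dict(magnet=(125,234),disc=(124,170),dish=(230,222)).items()])
b=lab[...,2]
for th in (134,137):
  for k,uv,z in (('magnet',(125,234),.006),('disc',(128,173),.008),('dish',(230,229),.013)): print(th,k,meas(t,b<th,uv,z))
for k,uv,z in (('nd',(364,174),.006),('nD',(366,228),.006)): print(k,'plate',meas(t,b<134,uv,z))
```

```text
80 wrist nm {'area': 367, 'rect': (453.1, -156.9), 'size': (16.2, 42.6), 'shortdir': -7.6, 'circ': (454.3, -157.0, 22.1), 'mean': [453.3, -155.3]}
80 wrist nb {'area': 3352, 'rect': (608.1, -163.6), 'size': (58.7, 94.9), 'shortdir': -0.6, 'circ': (608.5, -163.4, 54.6), 'mean': [608.1, -161.8]}
80 wrist nD {'area': 1169, 'rect': (444.1, -334.9), 'size': (58.3, 58.9), 'shortdir': 21.8, 'circ': (444.2, -334.9, 30.1), 'mean': [444.1, -334.0]}
80 wrist nd {'area': 336, 'rect': (626.9, -417.8), 'size': (3.9, 210.5), 'shortdir': 89.3, 'circ': (626.9, -419.8, 105.3), 'mean': [634.8, -418.0]}
90 wrist nm {'area': 458, 'rect': (453.0, -156.7), 'size': (17.1, 43.4), 'shortdir': -8.0, 'circ': (453.6, -156.6, 22.7), 'mean': [453.1, -156.3]}
90 wrist nb {'area': 3419, 'rect': (608.3, -163.3), 'size': (59.2, 95.2), 'shortdir': -0.3, 'circ': (608.1, -163.6, 55.3), 'mean': [608.2, -161.5]}
90 wrist nD {'area': 1433, 'rect': (444.1, -340.9), 'size': (61.0, 70.7), 'shortdir': -0.2, 'circ': (444.4, -343.3, 38.7), 'mean': [443.4, -339.3]}
90 wrist nd {'area': 152, 'rect': (649.2, -459.8), 'size': (26.0, 
[... 1259 characters left out ...]
 {'area': 125, 'rect': (439.6, 330.4), 'size': (21.8, 46.3), 'shortdir': 20.8, 'circ': (440.0, 330.8, 24.6), 'mean': [439.4, 331.0]}
137 disc {'area': 241, 'rect': (608.5, 321.9), 'size': (49.5, 49.6), 'shortdir': -44.7, 'circ': (607.5, 323.0, 26.4), 'mean': [607.8, 323.1]}
137 dish {'area': 419, 'rect': (447.9, 39.4), 'size': (62.6, 62.7), 'shortdir': -1.0, 'circ': (448.1, 39.7, 33.4), 'mean': [448.5, 40.6]}
nd plate {'area': 695, 'rect': (594.5, -336.3), 'size': (75.1, 75.3), 'shortdir': 2.1, 'circ': (594.4, -337.6, 51.5), 'mean': [594.2, -336.5]}
nD plate {'area': 1027, 'rect': (441.5, -336.7), 'size': (89.8, 90.3), 'shortdir': -9.2, 'circ': (441.5, -336.9, 60.8), 'mean': [441.3, -336.1]}
```

Top and wrist measurements agree to about 2 mm. I now look at the parts from the wrist.

Call:
arm_command:
  xyz:
    - [0,35,0]
    - [0,35,0]
    - [0,35,0]
    - [0,35,0]
    - [0,35,0]
    - [0,35,0]
    - [0,35,0]
    - [0,35,0]
    - [0,35,0]
    - [0,30,0]
    - [0,0,0]
    - [0,0,0]
    - [0,0,0]
  spin: [0,0,0,0,0,0,0,0,0,0,0,0,0]

```text
time: 3.05
tool_pos: [0.4971, 0.0804, 0.4048]
tool_rot: [3.141, 0.0, 1.564]
contact_force: [0.5, -1.1, -0.5]
opening: 0.0915
grip_force: 0.0
```

Run:
```python
from m import *
c=shot('wrist','w2'); o=observe(); print(o['tool_pos'],o['tool_rot'])
P=lambda p:p
T=np.array(c['world_from_camera'])
ob=dict(magnet=(.4395,.331,.006),disc=(.608,.323,.008),dish=(.4485,.0405,.013),board=(.46,.142,.007),ring=(.61,.1755,.011))
px={}
for k,p in ob.items():
    q=np.linalg.inv(T)@np.array([*p,1]); q=np.array([q[0],-q[1],-q[2]])
    px[k]=cv2.projectPoints(q.reshape(1,3),np.zeros(3),np.zeros(3),K(c),np.array(c['dist_coeffs']))[0][0,0]; print(k,px[k].round())
lab=cv2.cvtColor(c['img'],cv2.COLOR_RGB2LAB).astype(int); b=lab[...,2]; hsv=cv2.cvtColor(c['img'],cv2.COLOR_RGB2HSV)
for th in (131,134,137):
  for k in ('magnet','disc','dish'): print(th,k,meas(c,b<th,px[k],ob[k][2]))
g=(hsv[...,0]>40)&(hsv[...,0]<90)&(hsv[...,1]>80)
print(meas(c,g,px['board'],.007))
```

```text
[0.49709484 0.08030666 0.40476974] [3.14147125e+00 3.24683769e-04 1.56340927e+00]
magnet [203. -38.]
disc [345. -31.]
dish [219. 198.]
board [225. 125.]
ring [339.  98.]
131 magnet {'area': 78, 'rect': (499.7, 140.5), 'size': (5.6, 25.7), 'shortdir': 40.7, 'circ': (500.1, 140.8, 12.8), 'mean': [499.5, 140.9]}
131 disc {'area': 1726, 'rect': (788.6, 259.4), 'size': (53.0, 71.1), 'shortdir': -71.5, 'circ': (787.6, 262.6, 35.5), 'mean': [790.2, 261.5]}
131 dish {'area': 915, 'rect': (452.3, 48.8), 'size': (52.6, 53.4), 'shortdir': 3.5, 'circ': (452.1, 48.5, 27.3), 'mean': [452.8, 49.4]}
134 magnet {'area': 30, 'rect': (465.1, 152.9), 'size': (8.3, 8.6), 'shortdir': -46.9, 'circ': (464.8, 152.3, 5.2), 'mean': [465.0, 152.5]}
134 disc {'area': 2331, 'rect': (784.5, 257.8), 'size': (54.2, 85.3), 'shortdir': -71.6, 'circ': (784.1, 258.9, 42.9), 'mean': [785.2, 258.4]}
134 dish {'area': 1075, 'rect': (452.2, 45.6), 'size': (54.6, 59.9), 'shortdir': -1.1, 'circ': (451.4, 45.7, 30.5), 'mean': [452.6, 48.2]}
137 magnet {'area': 28, 'rect': (443.9, 182.1), 'size': (6.4, 7.1), 'shortdir': 42.1, 'circ': (443.6, 181.8, 3.9), 'mean': [443.9, 181.9]}
137 disc {'area': 391, 'rect': (611.1, 178.3), 'size': (36.8, 38.0), 'shortdir': -24.9, 'circ': (611.3, 178.3, 19.4), 'mean': [611.7, 178.7]}
137 dish {'area': 1277, 'rect': (451.0, 45.6), 'size': (59.1, 61.0), 'shortdir': -46.0, 'circ': (452.1, 45.0, 31.5), 'mean': [451.5, 46.1]}
{'area': 1688, 'rect': (457.6, 145.8), 'size': (48.4, 95.0), 'shortdir': 41.8, 'circ': (458.5, 146.4, 51.3), 'mean': [460.9, 145.1]}
```

View pics/w2.png

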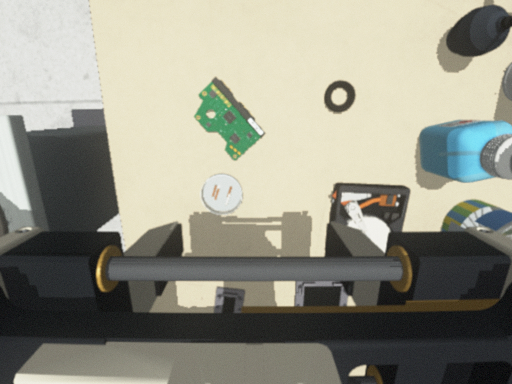

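Wrist view: the dish is at (222,193), the board at (229,120) and the ring at (340,97). I go for the dish first, closing along x.

Call:
arm_command:
  xyz:
    - [-9.4,-7.4,-33]
    - [-9.4,-7.4,-33]
    - [-9.4,-7.4,-33]
    - [-9.4,-7.4,-33]
    - [-9.4,-7.4,-33]
    - [0,0,-12]
    - [0,0,-12]
    - [0,0,-12]
    - [0,0,-12]
    - [0,0,-5.5]
    - [0,0,-5.5]
    - [0,0,0]
    - [0,0,0]
  spin: [0,0,0,0,0,0,0,0,0,0,0,0,0]

```text
time: 4.4
tool_pos: [0.4502, 0.0444, 0.181]
tool_rot: [3.141, 0.0, 1.565]
contact_force: [-0.4, 0.6, 0.1]
opening: 0.0918
grip_force: 0.0
```

Call:
arm_command:
  xyz:
    - [0,0,0]
    - [0,0,0]
    - [0,0,0]
    - [0,0,0]
    - [0,0,0]
    - [0,0,0]
    - [0,0,0]
    - [0,0,0]
    - [0,0,0]
    - [0,0,0]
  spin: [0,0,0,0,0,0,0,0,0,0]
  jaw: -1
  squeeze: 12

```text
time: 5.4
tool_pos: [0.45, 0.0446, 0.1808]
tool_rot: [3.141, -0.0, 1.565]
contact_force: [-0.4, 0.3, 3.3]
opening: 0.0597
grip_force: 12.0
```

Call:
arm_command:
  xyz:
    - [0,0,5]
    - [0,0,10]
    - [0,0,15]
    - [0,0,15]
    - [0,0,15]
    - [0,-12,0]
    - [0,-22,0]
    - [-0.5,-25,0]
    - [-0.5,-25,0]
    - [-0.5,-25,0]
    - [-0.5,-25,0]
    - [-0.5,-25,0]
    - [-0.5,-25,0]
    - [-0.5,-25,0]
    - [-0.5,-25,0]
    - [-0.5,-25,0]
    - [-0.5,-25,0]
    - [-0.5,-25,0]
    - [-0.5,-25,0]
    - [-0.5,-25,0]
  spin: [0,0,0,0,0,0,0,-0.7,-0.7,-0.7,-0.7,-0.7,-0.7,-0.7,-0.7,-0.7,-0.7,-0.7,-0.7,0]

```text
time: 7.4
tool_pos: [0.4427, -0.316, 0.2402]
tool_rot: [-3.141, -0.0, 1.418]
contact_force: [0.2, 0.2, -0.1]
opening: 0.0597
grip_force: 12.0
```

Call:
arm_command:
  xyz:
    - [0,-14,0]
    - [0,-6,0]
    - [0,0,0]
    - [0,0,0]
  spin: [0,0,0,0]

```text
time: 7.8
tool_pos: [0.4434, -0.3336, 0.2405]
tool_rot: [-3.141, -0.001, 1.419]
contact_force: [-0.5, -0.5, -0.8]
opening: 0.0598
grip_force: 12.0
```

Run:
```python
from m import *
shot('wrist','w3'); t=shot('top'); o=observe(); print(o['tool_pos'],o['tool_rot'],o['opening'],o['contact_force'])
```

```text
[ 0.44359934 -0.33344479  0.2406881 ] [-3.14114708e+00 -5.25949802e-04  1.41979925e+00] 0.059590046469986134 [-0.34255313  0.51009178 -0.63188277]
```

View pics/w3.png

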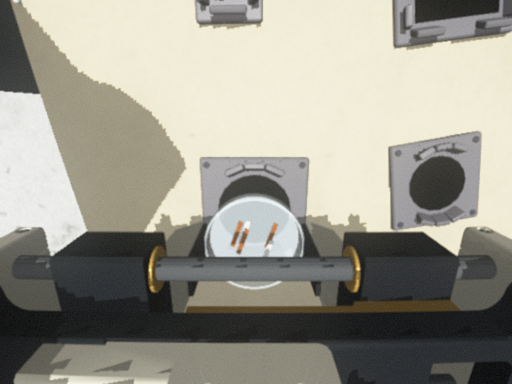

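The dish is held level at (254,241). The nest plate's far corners are at (201,157) and (308,157), and the disc pad is at (437,181). I check the alignment with these pixels.

Run:
```python
from m import *
c=dict(np.load('wrist.npz'))
e=plane(c,[(206,241),(302,241),(254,197),(254,287)],.0735)[:,:2]*1000; print('dish',e.round(1),e[2:].mean(0),e[:2].mean(0))
k=plane(c,[(201,157),(308,157)],.006)[:,:2]*1000; d=k[1]-k[0]; L=np.linalg.norm(d); n=np.array([d[1],-d[0]])/L
print('edge',L,np.degrees(np.arctan2(d[1],d[0])),'centre',k.mean(0)+44.5*n)
print(meas(c,c['img'].max(2)<80,(437,181),.007))
```

```text
dish [[ 416.8 -324.7]
 [ 472.9 -333.2]
 [ 449.  -302. ]
 [ 440.1 -360.3]] [ 444.53157147 -331.16725838] [ 444.86303236 -328.95756347]
edge 84.48882963173912 -8.62984354768619 centre [ 444.45583599 -334.25845598]
{'area': 2231, 'rect': (595.4, -333.8), 'size': (44.0, 44.9), 'shortdir': 81.7, 'circ': (595.5, -333.6, 22.7), 'mean': [595.4, -333.1]}
```

Call:
arm_command:
  xyz:
    - [0,-3.5,0]
    - [0,0,-10]
    - [0,0,-10]
    - [0,0,-10]
    - [0,0,-8]
    - [0,0,-6]
    - [0,0,-4]
    - [0,0,-3]
    - [0,0,-1]
    - [0,0,0]
    - [0,0,0]
  spin: [0,0,0,0,0,0,0,0,0,0,0]

```text
time: 9.0
tool_pos: [0.4436, -0.338, 0.1891]
tool_rot: [3.141, 0.0, 1.419]
contact_force: [-0.9, 1.0, 0.6]
opening: 0.0601
grip_force: 12.0
```

Call:
arm_command:
  xyz:
    - [0,0,0]
    - [0,0,0]
    - [0,0,0]
    - [0,0,0]
    - [0,0,0]
    - [0,0,0]
    - [0,0,0]
    - [0,0,10]
    - [0,0,20]
    - [0,0,30]
    - [0,0,0]
    - [0,0,0]
  spin: [0,0,0,0,0,0,0,0,0,0,0,0]
  jaw: 1

```text
time: 10.2
tool_pos: [0.4436, -0.338, 0.2499]
tool_rot: [3.14, 0.001, 1.419]
contact_force: [0.6, -0.1, 0.0]
opening: 0.0919
grip_force: 0.0
```

Run:
```python
from m import *
shot('wrist','w4'); o=observe(); print(o['tool_pos'],o['tool_rot'],o['opening'])
```

```text
[ 0.44339643 -0.33774189  0.24889182] [3.14141252e+00 3.97217387e-05 1.41877943e+00] 0.09181952947891697
```

View pics/w4.png

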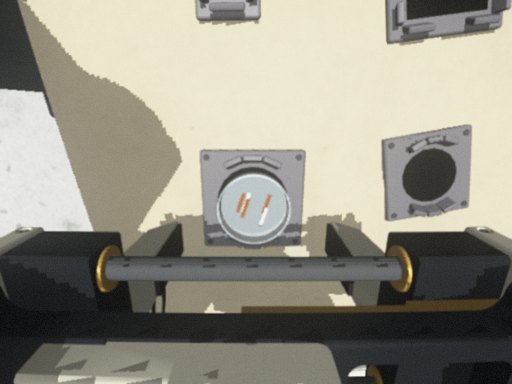

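The dish sits in its nest at (254,206), and I will confirm that from the top view. Next is the board.

Call:
arm_command:
  xyz:
    - [1,28.6,5]
    - [1,28.6,5]
    - [1,28.6,5]
    - [1,28.6,5]
    - [1,28.6,5]
    - [1,28.6,5]
    - [1,28.6,5]
    - [1,28.6,5]
    - [1,28.6,5]
    - [1,28.6,5]
    - [1,28.6,0]
    - [1,28.6,0]
    - [1,28.6,0]
    - [1,28.6,0]
    - [1,28.6,0]
    - [1,28.6,0]
    - [1,28.6,0]
    - [0,0,0]
    - [0,0,0]
    - [0,0,0]
  spin: [2.9,2.9,2.9,2.9,2.9,2.9,2.9,2.9,2.9,2.9,2.9,2.9,2.9,2.9,2.9,2.9,2.9,0,0,0]

```text
time: 12.25
tool_pos: [0.4604, 0.1476, 0.2982]
tool_rot: [-3.14, -0.0, 2.278]
contact_force: [-0.0, -0.3, 0.2]
opening: 0.0915
grip_force: 0.0
```

Run:
```python
from m import *
c=shot('wrist','w5'); t=shot('top'); o=observe(); print(o['tool_pos'],o['tool_rot'])
b=cv2.cvtColor(t['img'],cv2.COLOR_RGB2LAB)[...,2]
print('plate nD',meas(t,b<134,(366,228),.006))
mx=t['img'].max(2); cv2.imwrite('pics/dishnest.png',cv2.resize(t['img'][200:256,336:396],None,fx=8,fy=8,interpolation=cv2.INTER_CUBIC)[:,:,::-1])
h=cv2.cvtColor(c['img'],cv2.COLOR_RGB2HSV); g=(h[...,0]>40)&(h[...,0]<90)&(h[...,1]>80)
n,l,st,ce=cv2.connectedComponentsWithStats(g.astype(np.uint8)); i=1+st[1:,4].argmax()
print(meas(c,g,ce[i],.007), ce[i])
```

```text
[0.4605372  0.14743315 0.29851193] [-3.14101170e+00 -2.46617308e-04  2.27762776e+00]
plate nD {'area': 1002, 'rect': (441.6, -336.8), 'size': (89.7, 90.2), 'shortdir': -8.8, 'circ': (442.6, -336.3, 60.3), 'mean': [441.4, -336.2]}
{'area': 2720, 'rect': (456.6, 146.6), 'size': (48.7, 94.5), 'shortdir': 41.9, 'circ': (456.5, 146.8, 52.1), 'mean': [458.1, 146.8]} [250.70661765 189.03492647]
```

View pics/w5.png

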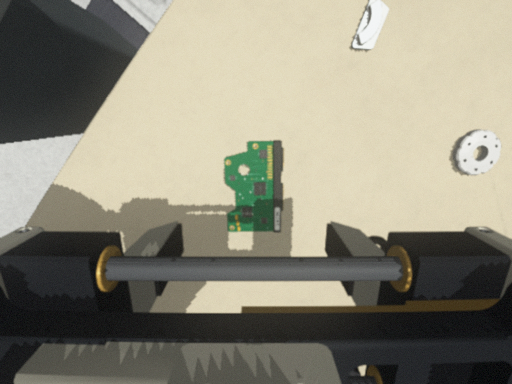

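View pics/dishnest.png

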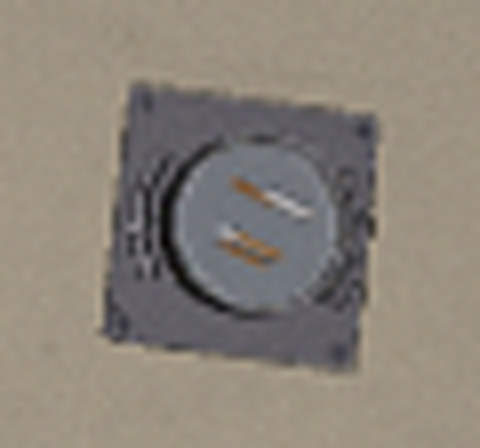

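The board is centred under the gripper at about (252,187), with its connector on the right. The dish lies inside its guides, about 3 mm toward -y. I grasp the board.

Call:
arm_command:
  xyz:
    - [0,1,-14]
    - [0,0,-14]
    - [0,0,-14]
    - [0,0,-14]
    - [0,0,-14]
    - [0,0,-14]
    - [0,0,-14]
    - [0,0,-10]
    - [0,0,-5]
    - [0,0,-5]
    - [0,0,0]
    - [0,0,0]
  spin: [0.6,0,0,0,0,0,0,0,0,0,0,0]

```text
time: 13.55
tool_pos: [0.4607, 0.1493, 0.181]
tool_rot: [3.141, 0.0, 2.29]
contact_force: [0.7, 0.2, -0.0]
opening: 0.0919
grip_force: 0.0
```

Call:
arm_command:
  xyz:
    - [0,0,0]
    - [0,0,0]
    - [0,0,0]
    - [0,0,0]
    - [0,0,0]
    - [0,0,0]
    - [0,0,0]
    - [0,0,0]
    - [0,0,0]
    - [0,0,0]
  spin: [0,0,0,0,0,0,0,0,0,0]
  jaw: -1
  squeeze: 15

```text
time: 14.55
tool_pos: [0.4605, 0.1493, 0.1808]
tool_rot: [3.142, -0.0, 2.29]
contact_force: [-0.2, -0.1, 2.0]
opening: 0.0567
grip_force: 15.0
```

Run:
```python
from h import *
c=dict(np.load('top.npz')); P=cloud(c)*1000
m=np.hypot(P[...,0]-441.6,P[...,1]+339)<24
Q=P[m]; A=np.c_[Q[:,:2]-[441.6,-339],np.ones(len(Q))]; print('dish floor plane',np.linalg.lstsq(A,Q[:,2],rcond=None)[0],len(Q),Q[:,2].std())
```

```text
dish floor plane [-0.03379333 -0.01141572  9.49104108] 232 2.6106757792754167
```

Call:
arm_command:
  xyz:
    - [0,0,8]
    - [0,0,16]
    - [0,0,18]
    - [0,0,18]
    - [9.3,-19.6,0]
    - [9.3,-19.6,0]
    - [9.3,-19.6,0]
    - [9.3,-19.6,0]
    - [9.3,-19.6,0]
    - [9.3,-19.6,0]
    - [9.3,-19.6,0]
    - [9.3,-19.6,0]
    - [9.3,-19.6,0]
    - [9.3,-19.6,0]
    - [9.3,-19.6,0]
    - [9.3,-19.6,0]
    - [9.3,-19.6,0]
    - [9.3,-19.6,0]
    - [9.3,-19.6,0]
    - [9.3,-19.6,0]
  spin: [0,0,0,0,-2.63,-2.63,-2.63,-2.63,-2.63,-2.63,-2.63,-2.63,-2.63,-2.63,-2.63,-2.63,-2.63,-2.63,-2.63,-2.63]

```text
time: 16.55
tool_pos: [0.6096, -0.1651, 0.2411]
tool_rot: [3.142, 0.0, 1.553]
contact_force: [-0.9, -0.4, -0.2]
opening: 0.0565
grip_force: 15.0
```

Call:
arm_command:
  xyz:
    - [0,0,0]
    - [0,0,0]
    - [0,0,0]
  spin: [0,0,0]

```text
time: 16.85
tool_pos: [0.6089, -0.1635, 0.2407]
tool_rot: [-3.141, -0.001, 1.556]
contact_force: [-0.1, 0.8, -0.0]
opening: 0.0568
grip_force: 15.0
```

Run:
```python
from m import *
c=shot('wrist','w6'); o=observe(); print(o['tool_pos'],o['tool_rot'],o['opening'])
h=cv2.cvtColor(c['img'],cv2.COLOR_RGB2HSV); g=(h[...,0]>40)&(h[...,0]<90)&(h[...,1]>80)
n,l,st,ce=cv2.connectedComponentsWithStats(g.astype(np.uint8)); i=1+st[1:,4].argmax()
print(meas(c,g,ce[i],.067),ce[i])
```

```text
[ 0.60901072 -0.16332874  0.24078456] [-3.14098178e+00 -4.33950682e-04  1.55663288e+00] 0.056906651720002956
{'area': 4982, 'rect': (606.6, -142.7), 'size': (49.3, 59.7), 'shortdir': -0.8, 'circ': (611.4, -143.0, 35.5), 'mean': [607.8, -143.1]} [250.15535929 212.09614613]
```

View pics/w6.png

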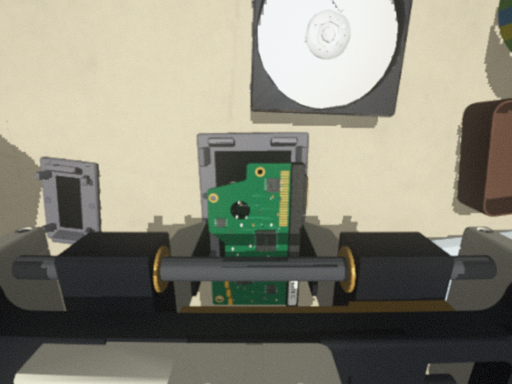

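Run:
```python
from m import *
c=dict(np.load('wrist.npz'))
f=lambda p,z:(plane(c,p,z)[:,:2]*1000).round(1).tolist()
print('board far edge mid',f([(255,163)],.067),'sides',f([(208,200)],.067),f([(305,200)],.070))
print('plate corners',f([(197,133),(308,132)],.006),'pad far corners',f([(216,151),(290,150)],.007))
```

```text
board far edge mid [[611.0, -113.5]] sides [[583.1, -135.2]] [[639.7, -134.9]]
plate corners [[566.6, -100.4], [652.3, -100.8]] pad far corners [[580.8, -114.4], [638.6, -114.4]]
```

Call:
arm_command:
  xyz:
    - [-1.3,-1,0]
    - [0,0,-10]
    - [0,0,-10]
    - [0,0,-10]
    - [0,0,-8]
    - [0,0,-6]
    - [0,0,-4]
    - [0,0,-3]
    - [0,0,-1]
    - [0,0,0]
    - [0,0,0]
  spin: [0,0,0,0,0,0,0,0,0,0,0]

```text
time: 18.0
tool_pos: [0.6081, -0.1654, 0.1891]
tool_rot: [3.141, 0.0, 1.555]
contact_force: [-0.3, 0.2, -0.4]
opening: 0.0569
grip_force: 15.0
```

Call:
arm_command:
  xyz:
    - [0,0,0]
    - [0,0,0]
    - [0,0,0]
    - [0,0,0]
    - [0,0,0]
    - [0,0,0]
    - [0,0,0]
    - [0,0,10]
    - [0,0,20]
    - [0,0,30]
    - [0,0,0]
    - [0,0,0]
  spin: [0,0,0,0,0,0,0,0,0,0,0,0]
  jaw: 1

```text
time: 19.2
tool_pos: [0.6082, -0.1653, 0.25]
tool_rot: [3.139, 0.001, 1.555]
contact_force: [-0.8, 0.2, -0.1]
opening: 0.0916
grip_force: 0.0
```

Run:
```python
from m import *
c=shot('wrist','w7'); o=observe(); print(o['tool_pos'],o['tool_rot'],o['opening'])
```

```text
[ 0.60784163 -0.16520544  0.24887174] [3.14154279e+00 1.09629205e-05 1.55530107e+00] 0.09177466622652347
```

View pics/w7.png

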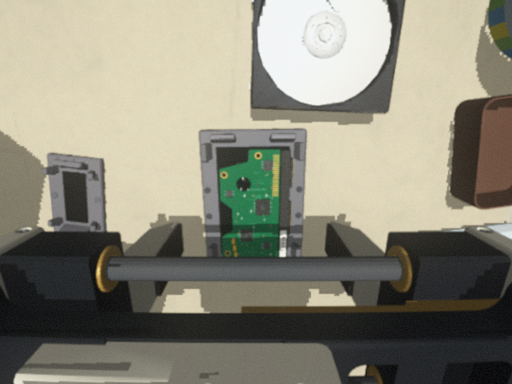

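The board is seated between its guides, spanning (219–290, 149–255). Next is the disc. I use yaw 180° so the gripper body stays clear of the cabinet.

Call:
arm_command:
  xyz:
    - [0,28.7,5]
    - [0,28.7,5]
    - [0,28.7,5]
    - [0,28.7,5]
    - [0,28.7,5]
    - [0,28.7,5]
    - [0,28.7,0]
    - [0,28.7,0]
    - [0,28.7,0]
    - [0,28.7,0]
    - [0,28.7,0]
    - [0,28.7,0]
    - [0,28.7,0]
    - [0,28.7,0]
    - [0,28.7,0]
    - [0,28.7,0]
    - [0,28.7,0]
    - [0,0,0]
    - [0,0,0]
    - [0,0,0]
  spin: [5.3,5.3,5.3,5.3,5.3,5.3,5.3,5.3,5.3,5.3,5.3,5.3,5.3,5.3,5.3,5.3,5.3,0,0,0]

```text
time: 21.25
tool_pos: [0.6081, 0.3216, 0.2779]
tool_rot: [-3.141, -0.001, 3.126]
contact_force: [-1.0, 0.4, 0.1]
opening: 0.0919
grip_force: 0.0
```

Run:
```python
from m import *
c=shot('wrist','w8'); t=shot('top'); o=observe(); print(o['tool_pos'],o['tool_rot'],o['opening'])
h=cv2.cvtColor(c['img'],cv2.COLOR_RGB2LAB)[...,2]
for th in (134,137): print(meas(c,h<th,(256,190),.008),meas(c,h<th,(256,190),.004))
g=cv2.cvtColor(t['img'],cv2.COLOR_RGB2HSV); g=(g[...,0]>40)&(g[...,0]<90)&(g[...,1]>80); print('board',meas(t,g,(303,170),.014))
```

```text
[0.6082757  0.32141299 0.27848145] [-3.14120333e+00 -6.28228051e-04  3.12584036e+00] 0.09149517979235043
{'area': 1478, 'rect': (609.0, 327.0), 'size': (43.4, 45.1), 'shortdir': 89.2, 'circ': (609.0, 327.5, 23.1), 'mean': [608.4, 327.3]} {'area': 1478, 'rect': (610.2, 327.0), 'size': (44.1, 45.9), 'shortdir': 89.2, 'circ': (610.2, 327.6, 23.5), 'mean': [609.6, 327.3]}
{'area': 1615, 'rect': (609.1, 327.0), 'size': (45.2, 47.2), 'shortdir': 89.2, 'circ': (608.8, 328.0, 23.9), 'mean': [608.3, 327.3]} {'area': 1615, 'rect': (610.3, 327.0), 'size': (46.0, 47.9), 'shortdir': 89.2, 'circ': (610.1, 328.0, 24.3), 'mean': [609.5, 327.3]}
board {'area': 501, 'rect': (602.7, -167.8), 'size': (50.6, 97.8), 'shortdir': -0.9, 'circ': (604.1, -167.4, 53.8), 'mean': [605.1, -169.6]}
```

View pics/w8.png

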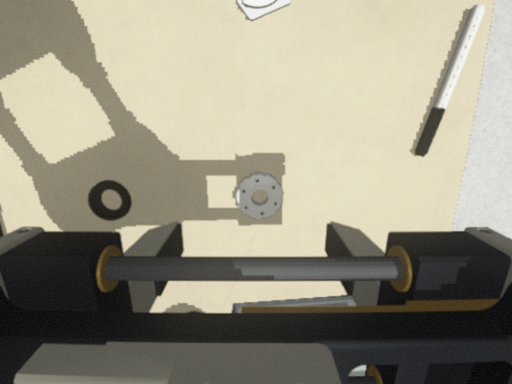

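The disc is at (259,195) and the ring well to the left at (110,199). I grasp the disc, closing along y.

Call:
arm_command:
  xyz:
    - [0,3.5,-15]
    - [0,0,-15]
    - [0,0,-15]
    - [0,0,-15]
    - [0,0,-15]
    - [0,0,-10]
    - [0,0,-7]
    - [0,0,-5.5]
    - [0,0,0]
    - [0,0,0]
  spin: [0,0,0,0,0,0,0,0,0,0]

```text
time: 22.35
tool_pos: [0.6082, 0.3262, 0.1817]
tool_rot: [3.141, 0.001, 3.128]
contact_force: [-0.4, 0.3, 0.2]
opening: 0.0916
grip_force: 0.0
```

Call:
arm_command:
  xyz:
    - [0,0,0]
    - [0,0,0]
    - [0,0,0]
    - [0,0,0]
    - [0,0,0]
    - [0,0,0]
    - [0,0,0]
    - [0,0,0]
    - [0,0,0]
    - [0,0,0]
    - [0,0,0]
  spin: [0,0,0,0,0,0,0,0,0,0,0]
  jaw: -1
  squeeze: 15

```text
time: 23.45
tool_pos: [0.608, 0.3261, 0.1812]
tool_rot: [3.141, 0.0, 3.128]
contact_force: [-0.4, 0.9, -0.2]
opening: 0.0447
grip_force: 15.0
```

Call:
arm_command:
  xyz:
    - [0,0,8]
    - [0,0,20]
    - [0,0,20]
    - [0,0,22]
    - [-0.5,-24.5,0]
    - [-0.5,-24.5,0]
    - [-0.5,-24.5,0]
    - [-0.5,-24.5,0]
    - [-0.5,-24.5,0]
    - [-0.5,-24.5,0]
    - [-0.5,-24.5,0]
    - [-0.5,-24.5,0]
    - [-0.5,-24.5,0]
    - [-0.5,-24.5,0]
    - [-0.5,-24.5,0]
    - [-0.5,-24.5,0]
    - [-0.5,-24.5,0]
    - [-0.5,-24.5,0]
    - [-0.5,-24.5,0]
    - [-0.5,-24.5,0]
  spin: [0,0,0,0,-3.23,-3.23,-3.23,-3.23,-3.23,-3.23,-3.23,-3.23,-3.23,-3.23,-3.23,-3.23,-3.23,-3.23,-3.23,-3.23]

```text
time: 25.45
tool_pos: [0.6, -0.067, 0.2519]
tool_rot: [3.141, 0.001, 2.223]
contact_force: [0.2, 0.5, 0.5]
opening: 0.0449
grip_force: 15.0
```

Call:
arm_command:
  xyz:
    - [-0.5,-24.5,0]
    - [-0.5,-24.5,0]
    - [-0.5,-24.5,0]
    - [-0.5,-24.5,0]
    - [-0.5,-24.5,0]
    - [-0.5,-24.5,0]
    - [-0.5,-24.5,0]
    - [-0.5,-24.5,0]
    - [-0.5,-24.5,0]
    - [-0.5,-24.5,0]
    - [-0.5,-16,0]
    - [0,0,0]
    - [0,0,0]
    - [0,0,0]
  spin: [-3.23,-3.23,-3.23,-3.23,-3.23,-3.23,-3.23,-3.23,-3.23,-3.23,-3.23,0,0,0]

```text
time: 26.85
tool_pos: [0.5947, -0.3258, 0.2514]
tool_rot: [-3.141, -0.0, 1.608]
contact_force: [-0.7, 1.0, 0.4]
opening: 0.0449
grip_force: 15.0
```

Run:
```python
from m import *
c=shot('wrist','w9'); o=observe(); print(o['tool_pos'],o['tool_rot'],o['opening'])
```

```text
[ 0.59475799 -0.32572986  0.25141787] [-3.14152372e+00 -3.65150058e-04  1.60771987e+00] 0.04449030628251082
```

View pics/w9.png

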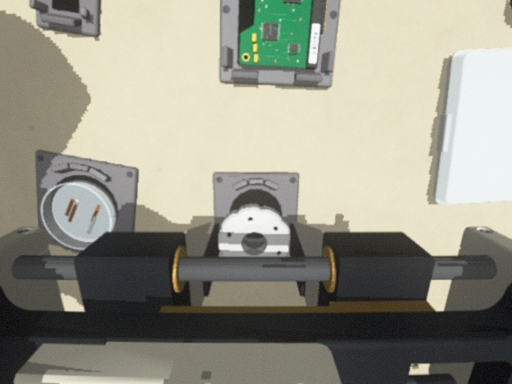

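Run:
```python
from m import *
c=dict(np.load('wrist.npz'))
f=lambda p,z:(plane(c,p,z)[:,:2]*1000).round(1).tolist()
print('disc far edge, hole, sides',f([(254,206),(254,241),(218,240),(290,240)],.080))
print('plate corners',f([(214,173),(299,173)],.006))
```

```text
disc far edge, hole, sides [[594.7, -300.8], [595.6, -323.3], [573.7, -323.5], [617.4, -321.8]]
plate corners [[560.9, -298.5], [632.6, -295.8]]
```

Call:
arm_command:
  xyz:
    - [0.5,-10,0]
    - [0,0,-14]
    - [0,0,-14]
    - [0,0,-12]
    - [0,0,-8]
    - [0,0,-6]
    - [0,0,-4]
    - [0,0,-3]
    - [0,0,-1]
    - [0,0,0]
    - [0,0,0]
  spin: [0,0,0,0,0,0,0,0,0,0,0]

```text
time: 28.0
tool_pos: [0.5952, -0.337, 0.1897]
tool_rot: [3.141, 0.001, 1.606]
contact_force: [-0.6, -0.1, 0.3]
opening: 0.0449
grip_force: 15.0
```

Call:
arm_command:
  xyz:
    - [0,0,0]
    - [0,0,0]
    - [0,0,0]
    - [0,0,0]
    - [0,0,0]
    - [0,0,0]
    - [0,0,0]
    - [0,0,10]
    - [0,0,20]
    - [0,0,30]
    - [0,0,0]
    - [0,0,0]
  spin: [0,0,0,0,0,0,0,0,0,0,0,0]
  jaw: 1

```text
time: 29.2
tool_pos: [0.5952, -0.337, 0.2506]
tool_rot: [3.14, 0.001, 1.606]
contact_force: [-0.4, -0.1, -0.1]
opening: 0.0916
grip_force: 0.0
```

Run:
```python
from m import *
c=shot('wrist','w10'); o=observe(); print(o['tool_pos'],o['tool_rot'],o['opening'])
```

```text
[ 0.59487225 -0.33677975  0.24934431] [ 3.14156878e+00 -4.85348107e-05  1.60571208e+00] 0.0917911461007318
```

Call:
arm_command:
  xyz:
    - [-6.5,28,5]
    - [-6.5,28,5]
    - [-6.5,28,5]
    - [-6.5,28,5]
    - [-6.5,28,5]
    - [-6.5,28,5]
    - [-6.5,28,0]
    - [-6.5,28,0]
    - [-6.5,28,0]
    - [-6.5,28,0]
    - [-6.5,28,0]
    - [-6.5,28,0]
    - [-6.5,28,0]
    - [-6.5,28,0]
    - [-6.5,28,0]
    - [-6.5,28,0]
    - [-6.5,28,0]
    - [-6.5,28,0]
    - [-6.5,28,0]
    - [-6.5,28,0]
  spin: [0.94,0.94,0.94,0.94,0.94,0.94,0.94,0.94,0.94,0.94,0.94,0.94,0.94,0.94,0.94,0.94,0.94,0.94,0.94,0.94]

```text
time: 31.25
tool_pos: [0.4643, 0.2241, 0.2783]
tool_rot: [-3.139, -0.0, 1.934]
contact_force: [1.8, -0.2, -0.2]
opening: 0.0918
grip_force: 0.0
```

Call:
arm_command:
  xyz:
    - [-6.5,28,0]
    - [-6.5,28,0]
    - [-6.5,28,0]
    - [-6.5,23,0]
    - [0,0,0]
    - [0,0,0]
    - [0,0,0]
  spin: [0,0,0,0,0,0,0]

```text
time: 31.95
tool_pos: [0.4391, 0.3293, 0.2787]
tool_rot: [-3.14, 0.0, 1.933]
contact_force: [0.5, -0.5, 0.3]
opening: 0.0919
grip_force: 0.0
```

Run:
```python
from m import *
c=shot('wrist','w11'); t=shot('top','t11'); o=observe(); print(o['tool_pos'],o['tool_rot'],o['opening'])
b=cv2.cvtColor(c['img'],cv2.COLOR_RGB2LAB)[...,2]
q=np.linalg.inv(c['world_from_camera'])@np.array([.4395,.331,.006,1]); q=np.array([q[0],-q[1],-q[2]])
px=cv2.projectPoints(q.reshape(1,3),np.zeros(3),np.zeros(3),K(c),c['dist_coeffs'])[0][0,0]; print(px)
for th in (132,134,136):
  print(th,meas(c,b<th,px,.004))
  
bt=cv2.cvtColor(t['img'],cv2.COLOR_RGB2LAB)[...,2]; print('nd plate',meas(t,bt<134,(364,174),.006))
m=cv2.inRange(t['img'],(105,105,105),(255,255,255))*(bt<131); 
for th in (110,125,140): print('disc',meas(t,(t['img'].min(2)>th)&(bt<133),(365,174),.017))
P=cloud(t)*1000
for nm,(x,y) in dict(disc=(594.5,-336),board=(607,-166),dish=(442,-338)).items():
  m=np.hypot(P[...,0]-x,P[...,1]-y)<20; Q=P[m]; A=np.c_[Q[:,:2]-[x,y],np.ones(len(Q))]; print(nm,np.linalg.lstsq(A,Q[:,2],rcond=None)[0].round(3),np.median(Q[:,2]))
```

```text
[0.43933605 0.32920897 0.27901118] [-3.14100715e+00  2.64208849e-04  1.93261792e+00] 0.09193943129038148
[253.94264465 193.78635786]
132 {'area': 30, 'rect': (434.7, 334.2), 'size': (2.9, 11.1), 'shortdir': 20.5, 'circ': (434.3, 334.1, 5.6), 'mean': [434.8, 333.4]}
134 {'area': 750, 'rect': (441.1, 335.8), 'size': (19.1, 44.4), 'shortdir': 22.1, 'circ': (435.8, 333.6, 22.3), 'mean': [440.4, 336.2]}
136 {'area': 823, 'rect': (440.9, 335.6), 'size': (19.4, 44.4), 'shortdir': 21.6, 'circ': (436.1, 333.7, 22.3), 'mean': [440.5, 336.3]}
nd plate {'area': 696, 'rect': (594.5, -336.3), 'size': (75.1, 75.3), 'shortdir': 2.1, 'circ': (594.4, -336.3, 50.6), 'mean': [594.2, -336.4]}
disc {'area': 174, 'rect': (594.3, -338.7), 'size': (43.6, 43.9), 'shortdir': 25.0, 'circ': (593.8, -339.2, 23.0), 'mean': [593.3, -339.4]}
disc {'area': 153, 'rect': (593.0, -339.7), 'size': (40.8, 41.2), 'shortdir': -46.9, 'circ': (592.9, -339.7, 22.2), 'mean': [593.1, -338.5]}
disc {'area': 128, 'rect': (593.7, -338.9), 'size': (39.5, 39.9), 'shortdir': -1.0, 'circ': (593.5, -339.1, 21.5), 'mean': [593.5, -338.0]}
disc [-0.046  0.028 14.118] 14.910965355375726
board [ 0.042 -0.021 12.113] 12.17816402608296
dish [-4.600e-02 -9.000e-03  9.974e+00] 9.67187817080195
```

Call:
arm_command:
  xyz:
    - [1,4,-15]
    - [0,0,-15]
    - [0,0,-15]
    - [0,0,-15]
    - [0,0,-15]
    - [0,0,-10]
    - [0,0,-7.5]
    - [0,0,-6]
    - [0,0,0]
    - [0,0,0]
  spin: [0.7,0,0,0,0,0,0,0,0,0]

```text
time: 33.05
tool_pos: [0.4402, 0.3341, 0.1811]
tool_rot: [3.141, -0.0, 1.946]
contact_force: [-0.7, 0.7, 0.3]
opening: 0.0917
grip_force: 0.0
```

Call:
arm_command:
  xyz:
    - [0,0,0]
    - [0,0,0]
    - [0,0,0]
    - [0,0,0]
    - [0,0,0]
    - [0,0,0]
    - [0,0,0]
    - [0,0,0]
    - [0,0,0]
    - [0,0,0]
    - [0,0,0]
    - [0,0,0]
    - [0,0,0]
  spin: [0,0,0,0,0,0,0,0,0,0,0,0,0]
  jaw: -1
  squeeze: 20

```text
time: 34.35
tool_pos: [0.44, 0.3341, 0.1808]
tool_rot: [3.142, 0.0, 1.946]
contact_force: [0.4, 0.1, 0.3]
opening: 0.0184
grip_force: 20.0
```

Call:
arm_command:
  xyz:
    - [0,0,8]
    - [0,0,20]
    - [0,0,20]
    - [0,0,12]
    - [0.6,-24.6,0]
    - [0.6,-24.6,0]
    - [0.6,-24.6,0]
    - [0.6,-24.6,0]
    - [0.6,-24.6,0]
    - [0.6,-24.6,0]
    - [0.6,-24.6,0]
    - [0.6,-24.6,0]
    - [0.6,-24.6,0]
    - [0.6,-24.6,0]
    - [0.6,-24.6,0]
    - [0.6,-24.6,0]
    - [0.6,-24.6,0]
    - [0.6,-24.6,0]
    - [0.6,-24.6,0]
    - [0.6,-24.6,0]
  spin: [0,0,0,0,-1.84,-1.84,-1.84,-1.84,-1.84,-1.84,-1.84,-1.84,-1.84,-1.84,-1.84,-1.84,-1.84,-1.84,-1.84,-1.84]

```text
time: 36.35
tool_pos: [0.4495, -0.0605, 0.241]
tool_rot: [3.141, 0.0, 1.431]
contact_force: [0.7, -0.1, -0.9]
opening: 0.0186
grip_force: 20.0
```

Call:
arm_command:
  xyz:
    - [0.6,-24.6,0]
    - [0.6,-24.6,0]
    - [0.6,-24.6,0]
    - [0,-19,0]
    - [0,0,0]
    - [0,0,0]
    - [0,0,0]
  spin: [0,0,0,0,0,0,0]

```text
time: 37.05
tool_pos: [0.4513, -0.1515, 0.2407]
tool_rot: [-3.141, -0.0, 1.433]
contact_force: [-0.4, -0.5, -1.5]
opening: 0.0182
grip_force: 20.0
```

Run:
```python
from m import *
c=shot('wrist','w12'); o=observe(); print(o['tool_pos'],o['tool_rot'],o['opening'])
cv2.imwrite('pics/w12c.png',cv2.resize(c['img'][110:300,156:356],None,fx=3,fy=3,interpolation=cv2.INTER_CUBIC)[:,:,::-1])
```

```text
[ 0.45133034 -0.15140693  0.24074398] [-3.14121954e+00 -2.97597040e-04  1.43319511e+00] 0.018552209157340675
```

View pics/w12c.png

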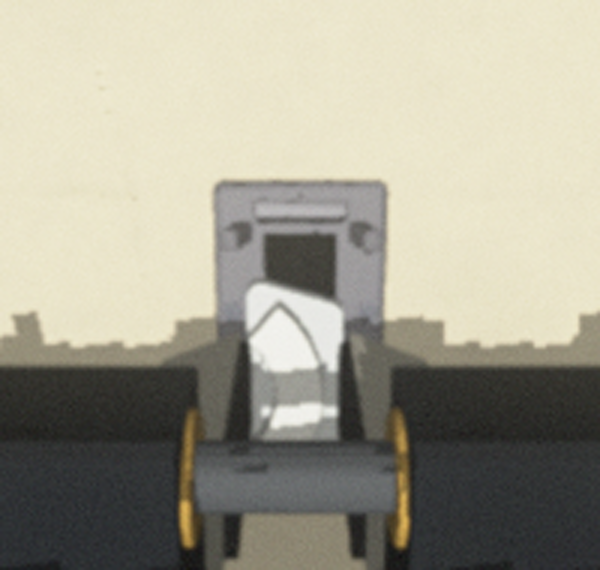

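The magnet is held straight, with its far corners at crop (245,283) and (342,305). The nest plate's far corners are at crop (216,182) and (385,182).

Run:
```python
from m import *
c=dict(np.load('wrist.npz'))
f=lambda p,z:(plane(c,[(156+u/3,110+v/3) for u,v in p],z)[:,:2]*1000)
a=np.radians(82.1); ex=np.array([np.cos(a),np.sin(a)]); ey=np.array([ex[1],-ex[0]])
tcp=np.array([451.3,-151.4])
for n,p,z in (('mag',[(245,283),(342,305)],.065),('plate',[(216,182),(385,182)],.006),('pad',[(264,234),(336,234)],.007)):
    w=f(p,z); print(n,w.round(1).tolist(),'along',((w-tcp)@ex).round(1),'across',((w-tcp)@ey).round(1))
```

```text
mag [[445.7, -125.9], [464.4, -133.2]] along [24.5 19.9] across [-9.1 10.4]
plate [[435.9, -116.2], [480.6, -122.4]] along [32.7 32.8] across [-20.1  25.1]
pad [[446.6, -131.9], [465.9, -134.6]] along [18.6 18.6] across [-7.3 12.1]
```

Call:
arm_command:
  xyz:
    - [0.8,-5.4,0]
    - [0,0,-10]
    - [0,0,-10]
    - [0,0,-10]
    - [0,0,-8]
    - [0,0,-6]
    - [0,0,-4]
    - [0,0,-3]
    - [0,0,-1]
    - [0,0,0]
    - [0,0,0]
  spin: [0,0,0,0,0,0,0,0,0,0,0]

```text
time: 38.2
tool_pos: [0.4523, -0.1578, 0.189]
tool_rot: [3.141, 0.0, 1.432]
contact_force: [-0.4, -0.0, -1.0]
opening: 0.0183
grip_force: 20.0
```

Call:
arm_command:
  xyz:
    - [0,0,0]
    - [0,0,0]
    - [0,0,0]
    - [0,0,0]
    - [0,0,0]
    - [0,0,0]
    - [0,0,0]
    - [0,0,10]
    - [0,0,20]
    - [0,0,30]
    - [0,35,30]
    - [0,35,30]
    - [0,35,10]
    - [0,35,0]
    - [0,0,0]
    - [0,0,0]
  spin: [0,0,0,0,0,0,0,0,0,0,0,0,0,0,0,0]
  jaw: 1

```text
time: 39.8
tool_pos: [0.4521, -0.0172, 0.3194]
tool_rot: [3.141, 0.0, 1.434]
contact_force: [-0.3, -0.5, 0.2]
opening: 0.0919
grip_force: 0.0
```

Run:
```python
from m import *
t=shot('top','t13'); o=observe(); print(o['tool_pos'],o['opening'])
im=t['img']; b=cv2.cvtColor(im,cv2.COLOR_RGB2LAB)[...,2]; mn=im.min(2)
for th in (110,125,140): print('magnet',meas(t,(mn>th)&(b<133),(302,227),.013))
for x,y in ((451,-158),): print('nm plate',meas(t,b<134,(302,227),.006))
print('ring',meas(t,(im.max(2)<60),(180,171),.008)); 
P=cloud(t)*1000
n=np.array([451,-158.5]);a=np.radians(-8);ey=np.array([-np.sin(a),np.cos(a)]);ex=np.array([ey[1],-ey[0]])
L=(P[...,:2]-n)@ey; W=(P[...,:2]-n)@ex
for lo in range(-30,30,6):
  m=(abs(W)<8)&(L>=lo)&(L<lo+6); print(lo,P[m][:,2].round(1).tolist(),mn[m].tolist())
```

```text
[ 0.45222524 -0.01787795  0.31910612] 0.09148079783502384
magnet {'area': 26, 'rect': (307.7, -123.0), 'size': (3.4, 65.8), 'shortdir': -19.7, 'circ': (308.1, -123.1, 32.9), 'mean': [307.4, -125.2]}
magnet {'area': 154, 'rect': (593.7, -340.7), 'size': (40.9, 41.4), 'shortdir': -46.9, 'circ': (593.6, -340.6, 22.3), 'mean': [593.6, -339.6]}
magnet {'area': 128, 'rect': (594.4, -339.8), 'size': (39.6, 40.1), 'shortdir': -1.0, 'circ': (594.0, -339.8, 21.6), 'mean': [594.2, -338.8]}
nm plate {'area': 844, 'rect': (605.7, -165.8), 'size': (87.7, 125.9), 'shortdir': -0.9, 'circ': (605.8, -166.0, 75.0), 'mean': [605.6, -162.6]}
ring {'area': 96, 'rect': (610.3, 174.0), 'size': (33.9, 36.7), 'shortdir': -1.2, 'circ': (609.9, 174.7, 19.8), 'mean': [610.3, 174.4]}
-30 [6.1, 5.0, 18.8, 4.5, 9.9, 8.4, 4.7, 14.6, 5.5, 8.5, 6.9, 3.1, 6.7, 7.2] [41, 37, 39, 45, 36, 51, 39, 34, 46, 27, 41, 33, 40, 34]
-24 [8.5, 13.2, 7.3, 7.3, 13.6, 8.6, 14.2, 10.5, 18.4, 6.4, 11.3, 14.6] [81, 21, 87, 31, 70, 51, 95, 95, 94, 100, 93, 87]
-18 [9.0, 9.8, 11.4, 10.2, 14.5, 12.1, 15.6, 11.9, 12.8, 14.1, 15.8, 13.5] [97,
[... 273 characters left out ...]
03, 104, 99, 90, 87, 101, 92, 84, 90, 92]
0 [12.9, 15.3, 14.9, 19.2, 18.0, 15.6, 19.2, 16.3, 15.1, 9.3, 8.2, 11.7] [88, 93, 86, 103, 104, 100, 101, 101, 90, 84, 91, 88]
6 [12.2, 13.9, 13.4, 13.0, 17.6, 14.3, 17.6, 18.2, 21.0, 17.8, 15.4, 13.6, 20.4, 18.1, 12.1] [97, 92, 90, 94, 105, 89, 97, 104, 104, 97, 101, 102, 104, 103, 97]
12 [8.8, 10.8, 14.8, 10.5, 8.7, 22.5, 15.0, 15.2, 14.5, 16.1, 11.0, 12.3] [97, 96, 106, 96, 80, 106, 86, 107, 82, 97, 89, 99]
18 [9.0, 3.9, 4.0, 9.5, 8.2, 11.4, 0.3, 6.5, 17.1, 5.7, 12.6, 12.9, 9.2, 10.9] [16, 37, 12, 48, 29, 63, 53, 29, 92, 57, 56, 96, 45, 88]
24 [14.2, 17.3, 3.1, 9.2, 5.2, 13.9, 7.2, 10.1, 8.5, 13.1, 8.2] [43, 38, 50, 32, 50, 35, 44, 55, 40, 42, 43]
```

Run:
```python
from m import *
t=dict(np.load('top.npz'))
for th in (65,72,80): print(meas(t,t['img'].min(2)*(cv2.cvtColor(t['img'],cv2.COLOR_RGB2LAB)[...,2]<133)>th,(302,227),.012))
P=cloud(t)*1000; n=np.array([450.7,-160]);a=np.radians(-8);ey=np.array([-np.sin(a),np.cos(a)]);ex=np.array([ey[1],-ey[0]])
D=P[...,:2]-n; L=D@ey; W=D@ex; m=(abs(W)<8)&(abs(L)<17)
print(np.linalg.lstsq(np.c_[W[m],L[m],np.ones(m.sum())],P[...,2][m],rcond=None)[0].round(3),m.sum())
```

```text
{'area': 113, 'rect': (451.2, -160.4), 'size': (21.2, 41.9), 'shortdir': -6.9, 'circ': (447.4, -160.1, 21.5), 'mean': [451.0, -159.8]}
{'area': 103, 'rect': (451.1, -160.4), 'size': (20.5, 41.8), 'shortdir': -9.3, 'circ': (448.1, -160.0, 21.0), 'mean': [451.5, -159.8]}
{'area': 93, 'rect': (451.7, -160.5), 'size': (18.6, 41.8), 'shortdir': -9.3, 'circ': (448.1, -160.0, 21.0), 'mean': [451.1, -159.6]}
[ 0.018  0.087 14.345] 71
```

Run:
```python
from m import *
F=[read_camera('top') for _ in range(12)]; t=F[0]; t['depth']=np.mean([f['depth'] for f in F],0)
P=cloud(t)*1000
def fit(n,ang,w,l):
    a=np.radians(ang);ey=np.array([-np.sin(a),np.cos(a)]);ex=np.array([ey[1],-ey[0]])
    D=P[...,:2]-n; L=D@ey; W=D@ex; m=(abs(W)<w)&(abs(L)<l)
    A=np.c_[W[m],L[m],np.ones(m.sum())]; s=np.linalg.lstsq(A,P[...,2][m],rcond=None)[0]
    print(n,s.round(3),'res',(P[...,2][m]-A@s).std().round(2),m.sum())
    return m,L
m,L=fit([450.7,-160],-8,8,17)
for lo in range(-24,24,6): k=(L>=lo)&(L<lo+6)&(abs(L)<30)&np.isin(np.arange(L.size).reshape(L.shape),np.flatnonzero(m)); print(lo,P[k][:,2].mean().round(1) if k.any() else '')
fit([594,-339],0,15,15); fit([607,-166],-1,20,40); fit([442,-339],0,18,18); fit([520,-250],0,30,30); fit([445,-240],0,15,30)
```

```text
[450.7, -160] [-0.028 -0.377 20.201] res 23.76 74
-24 
-18 35.9
-12 14.6
-6 14.4
0 30.2
6 14.3
12 14.5
18 
[594, -339] [ 0.567  0.341 22.661] res 30.84 119
[607, -166] [1.3500e-01 4.0000e-03 1.8441e+01] res 26.35 420
[442, -339] [-0.11  -0.366 13.609] res 20.88 172
[520, -250] [0.011 0.049 6.252] res 27.3 463
[445, -240] [-0.143 -0.147  6.775] res 30.1 231
```

The magnet height profile is even at about 14.4 mm from end to end, so it lies flat. All four parts are seated and the gripper is clear.

```bash
python3 -c "
from cell import *
print(hand_in())"
```

```text
the job is handed in; nothing more can be done
None
```

I put the board, dish, disc and magnet each in its own nest, lying flat and released, never touched the drive or the ring, and handed the job in after about 40 s; no verdict was returned.

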